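Clear the sample case, try its lid, free the catch if it is caught, and hold the lid open

TASK

Two loose steel weights stand on the lid of the sample case: put each fully down into the free hole of its own size row in the white weight block, the thick one in the wide row and the thin one in the narrow row. Then tug the lid's bar handle to learn if the hidden catch is caught; if it is, let the lid down and give the round knob a quarter turn (which may equally catch a free lid), then, never forcing it, raise the lid to about 50 degrees. Leave everything else where it is and finish still holding the lid open: it falls shut if let go.

Things in the scene. Friction and masses are not known exactly. Their poses are not given: they have to be found in the camera images.
- case: Grey sample case, fixed to the desk. Origin under the centre of its tub, on the desk; its x axis points from the front (knob side) to the hinge, y along the hinge to the left, z up. The tub is 155 (x) by 220 (y) by 62 high; a ledge in front of it reaches to x = -127, top 52 above the desk. The aluminium lid's top is 70 above the desk.
- block: White plastic weight block, 110 (x) by 150 (y) by 22 high, fixed to the desk; origin under its centre, x from the wide row to the narrow row, y to the left. The wide row (x = -25) has three holes for thick weights, the narrow row (x = 27) three for thin ones, 46 apart; two holes in each row are filled with weights that stand 36 above the block's top. Only the +y end hole of the wide row and the -y end hole of the narrow row are free.
- big_hole (a point): Centre of the mouth of the free wide hole, at the block's top surface; 27 in diameter, 14 deep, rim chamfered 1.5.
- small_hole (a point): Centre of the mouth of the free narrow hole, at the block's top surface; 19 in diameter, 14 deep, rim chamfered 1.5.
- big_weight_mid (a point): Centre (half-way up) of the thick loose weight: an upright plain steel cylinder, 24 in diameter, 50 high, about 120 g. Stands on the lid beside the handle at first. Fully seated its centre is 11 above the hole's mouth. Grip its upper half.
- small_weight_mid (a point): Centre (half-way up) of the thin loose weight: an upright plain steel cylinder, 16 in diameter, 50 high, about 60 g. Stands on the lid on the other side of the handle. Fully seated its centre is 11 above the hole's mouth. Grip its upper half.
- lid_handle (a point): Middle of the lid's handle: a round steel bar, 12 in diameter, 70 long between its posts, parallel to the hinge, its axis 35 above the lid's top and 120 in front of the hinge axis. Pinched from above across the bar, it can turn between the fingers as the lid swings. Moves with the lid; its z axis is the lid's normal, its y axis the bar's.
- lid_hinge (a point): Point on the hinge axis at the middle of the lid's far edge, 66 above the desk; y is the hinge axis. The handle is 120 in front of it and 39 above it when the lid is shut.
- lid (a joint): Lid angle in rad: 0 shut, grows as the front edge rises, stop at 1.35. About 0.3 kg; it falls shut when let go. A caught lid still has play: it stops at about 0.02 to 0.03 (4 mm at the front), a free one keeps rising.
- knob_grip (a point): Half-way up the round knurled catch knob, on its upright axis, 89 above the desk. Knob 30 in diameter, 26 high, its top 102 above the desk, on a collar in front of the lid towards the +y end. It looks the same at every angle, turns either way without stops against about 0.04 N m of friction and stays where it is left. The catch it turns is inside the ledge and its angle is not measured.
- lid_hook: Steel strap on the lid's front edge with a lip that enters the ledge, where the knob's double-ended tongue may catch it. Frame as the lid's (origin at the hinge). Caught or free repeats every half turn of the knob: from any caught position 1.2 to 1.9 rad either way frees it. Let the lid down before turning. Over 60 N on the lip is forcing; 10 N on the handle is a plain tug.
- vial: Bystander: small capped glass vial, 22 in diameter, 58 high, in front of the case; origin under its centre.
- petri: Bystander: petri dish, 73 in diameter, 15 high, in front of the block; origin under its centre.
- stopper: Bystander: brown rubber stopper, 25 in diameter, 22 high, behind the block; origin under its centre.
Things that resemble listed ones, but are neither listed nor needed, are in the scene too. What is shaped like the part that bears big_weight_mid but green or pink is not meant.

How it is judged (in metres and radians):
On the way, in this order (a step that is already met when the one before it is completed fails the run):
1. both weights stand fully down in the free holes of their own size, let go, with the lid still shut (horizontal distance between big_weight_mid and big_hole below 0.004 m and z of big_weight_mid in the frame of big_hole below 0.015 m and angle between each of big_weight_mid, small_weight_mid's own z axis and vertical below 0.12 rad and horizontal distance between small_weight_mid and small_hole below 0.004 m and z of small_weight_mid in the frame of small_hole below 0.015 m and contact force between the fingers and big_weight below 0.2 N and contact force between the fingers and small_weight below 0.2 N and value of joint lid below 0.008 rad), for 0.2 s.
2. the lid is tugged up to the end of its play or beyond (value of joint lid above 0.012 rad and contact force between the fingers and lid above 0.3 N), for 0.05 s.
3. the lid is raised past 40 degrees (0.70 rad) (value of joint lid above 0.7 rad), for 0.2 s.
At the end, for the whole second after the job is handed in: The fingers hold the lid open between 0.70 and 1.25 rad (40 and 72 degrees), and both weights stand in the free holes of their own size, within 4 mm of the hole's axis, no more than 4 mm short of the bottom, upright within 0.12 rad (horizontal distance between big_weight_mid and big_hole below 0.004 m and z of big_weight_mid in the frame of big_hole below 0.015 m and angle between each of big_weight_mid, small_weight_mid's own z axis and vertical below 0.12 rad and horizontal distance between small_weight_mid and small_hole below 0.004 m and z of small_weight_mid in the frame of small_hole below 0.015 m and contact force between the fingers and big_weight below 0.2 N and contact force between the fingers and small_weight below 0.2 N and value of joint lid between 0.7 and 1.25 rad and contact force between the fingers and lid above 0.3 N); the arm keeps its last pose, push and grip.
It fails at once if the lid is raised while a weight still stands on it or is carried (value of joint lid above 0.06 rad and height (world z) of any of big_weight_mid, small_weight_mid above 0.055 m).
It fails at once if the caught lid is forced (more than 60 N on its hook) (contact force between lid_hook and anything else above 60 N).
It fails at once if a bystander is moved by more than 30 mm (distance of any of vial, petri, stopper from where it was at the start of the episode above 0.03 m).
It also fails if it takes over 72 s, if anything falls off the work surface, if the arm or the gripper's body presses on something with over 40 N, if the wrist force passes 120 N, or if a joint passes its speed limit or range.

ROBOT

A 6-joint arm with a two-finger parallel gripper is mounted at the origin on a cart in front of the work surface, level with it; the furniture and walls round the work are solid. World frame = base frame: x ahead of the robot, y to its left, z up, the work surface at z = 0. Lengths are in m, angles in degrees, forces in N, time in s.
With the tool pointing down it reaches from about 0.25 to 0.725 m from the base axis. Payload 9.7 kg.
Tool frame: the origin (TCP) lies midway between the tips of the shut fingers; the grasp point (between the pads) lies 19 mm behind it; z points along the fingers, y is the line along which they close (so a half turn about z gives the same grasp; the last joint's range is limited). The gripper opens to 85 mm and grips with 20 to 120 N. Pads are 22 mm wide; open, the fingers measure 114 mm over their backs; the gripper's body (76 mm by 85 mm) begins 54 mm behind the grasp point. The pads swing forward as they close: fully open they stand 13 mm farther back than shut.
Start: joints at [-70.588, 4.979, 10.078, 95.1, 0, 90], TCP at [0.183, -0.519, 0.231] pointing down, gripper open.
Joint ranges: [-179.16, 179.16], [-48.56, 103.87], [-65.8, 70.77], [-126.05, 130.52], [-82.76, 87.17], [-180, 180]. Speed limits (degrees/s): [127.2, 127.2, 147.25, 180, 180, 180].

INTERFACE

Orientations are given as [roll, pitch, yaw] about the fixed x, y, z axes, in that order (R = Rz(yaw) Ry(pitch) Rx(roll)).
In Python, from workcell import bot gives the robot as it stands.
- The arm moves only by the shell command python3 -m crank 'ROWS' [FORCE]. ROWS is JSON, a list of rows, each an object with "gripper": the finger opening in mm, from 0 to 85.4; "travel": the shift along the tool's x, y, z in mm, a list of three; "twist": the turn, a rotation vector about the tool's x, y, z in rad, a list of three. In form: [{"gripper": gripper, "travel": [tx, ty, tz], "twist": [rx, ry, rz]}, ...]. A call has 1 to 12 rows; each row shifts and turns the commanded pose from where the row before left it, along the tool's axes as they then stand; what a row does not reach is not made up. A row lasts 1/8 s, in which the tool goes at most 62.5 mm and 10.7 degrees, less where a joint would pass 70% of its speed; a pose out of reach is approached as far as the arm can. A call is refused whole if a number of a shift passes 62.5 or a number of a turn 0.188, either way. A call with a gripper value outside its range is refused whole. The fingers move at their own pace and stop on an object; FORCE is the grip in N (left out, the last holds). Time passes only in rows, so rows that do not move let the fingers close. It gives the time, the measured TCP pose, the force, the opening and the grip force at its end, in the units of the state.
- bot.get_obs(): the state, without advancing time (a new reading comes with each control period).
- bot.camera(name): name is "side" or "top"; returns the picture (480x640x3 uint8, red, green, blue); there is no depth.
- bot.calibration(name): a dict with "vfov" (degrees; the focal length in pixels is half the picture's height over the tangent of half this angle, whatever the lens; pixels are square), "cx", "cy" (the principal point, pixels), "camera_from_world" (4x4, takes a point from world to camera coordinates). Camera axes: x right, y down, z forward; pixel columns grow to the right and rows downward; lengths in m; the calibration is good to about 2 mm. A picture is of the moment at which its call begins. calibration takes no time and is no camera call.
- bot.job_done(): hands the job in; it is judged then, once.
The state is a dict: "time": time; "q": joint angles; "qd": joint speeds; "joint_efforts": joint torques, N m; "ee_pos": TCP position; "tcp_rot": TCP orientation; "wrist_force": force on the tool from outside, world axes, zero at the start; "torque": the same for the moment, N m; "opening": finger opening in m; "grasp_force": force on a finger pad.
Only numpy, scipy, OpenCV 4.12 (cv2) and the standard library are available. Lean on these libraries where they do the work, as an engineer would, in place of code of your own. Each camera call takes 0.05 s, during which the arm holds its last target. There are 200 camera calls.

## Working session

There is one attempt and no reset: what is moved stays moved. The work goes in short steps, Python scripts to look and compute and a shell command to move; the robot and the scene stay as the last step left them, time stands still between calls to the robot, and variables do not carry over. Pictures are saved under pics/ and viewed, at most 10 in all, crops included, and the job is handed in when it is done.

```bash
ls; mkdir -p pics; cat > h.py <<'E'
import numpy as np,cv2
from workcell import bot
def cal(n):
    c=bot.calibration(n);f=240/np.tan(np.radians(c["vfov"])/2);return f,c["cx"],c["cy"],np.array(c["camera_from_world"])
def proj(n,P):
    f,cx,cy,T=cal(n);p=T[:3,:3]@np.array(P,float)+T[:3,3];return np.array([cx+f*p[0]/p[2],cy+f*p[1]/p[2]])
def ray(n,u,v):
    f,cx,cy,T=cal(n);R=T[:3,:3];return -R.T@T[:3,3],R.T@np.array([(u-cx)/f,(v-cy)/f,1])
def onz(n,u,v,z):
    o,d=ray(n,u,v);return o+d*(z-o[2])/d[2]
def snap(n,name):
    im=bot.camera(n)[:,:,::-1].copy();cv2.imwrite(f"pics/{name}.png",im);return im
E
python3 - <<'E'
from h import *
for n in("top","side"):
    snap(n,n+"0");print(n,bot.calibration(n))
print(bot.get_obs())
E
```

```text
pics
top {'vfov': 47.54980265591789, 'cx': 308.95928141887185, 'cy': 239.05385272694286, 'camera_from_world': array([[-2.49404810e-02, -9.99682861e-01, -3.48555837e-03,
        -4.57867333e-02],
       [-9.86444233e-01,  2.51755756e-02, -1.62154140e-01,
         5.66265359e-01],
       [ 1.62190466e-01, -6.05893309e-04, -9.86759285e-01,
         1.14577463e+00],
       [ 0.00000000e+00,  0.00000000e+00,  0.00000000e+00,
         1.00000000e+00]])}
side {'vfov': 47.16545736855044, 'cx': 318.02896970461353, 'cy': 234.11022503519268, 'camera_from_world': array([[ 0.98992982, -0.14007913, -0.02041551, -0.53057981],
       [-0.09208702, -0.52770447, -0.84442168,  0.112892  ],
       [ 0.1075125 ,  0.8377982 , -0.53528986,  1.15022547],
       [ 0.        ,  0.        ,  0.        ,  1.        ]])}
{'time': 0.1, 'q': array([-7.05894897e+01,  5.00951694e+00,  1.00392355e+01,  9.50988388e+01,
       -1.34528413e-03,  9.00002293e+01]), 'qd': array([-0.02492071, -0.18254764,  0.03266572,  0.02865112,  0.07483453,
       -0.15167615]), 'joint_efforts': array([ 2.27722394e-04, -5.21558654e+01,  4.65654337e+01,  1.60969736e-02,
       -7.09746757e-06, -4.31899892e-06]), 'ee_pos': array([ 0.18271202, -0.51855541,  0.23064107]), 'tcp_rot': array([-1.79930880e+02,  1.34555981e-03,  1.94102826e+01]), 'wrist_force': array([ 0.0927737 , -0.09543706, -0.87083675]), 'torque': array([-0.03506161, -0.08269772,  0.02769212]), 'grasp_force': 0.0, 'opening': 0.08532760301504028}
```

View pics/top0.png

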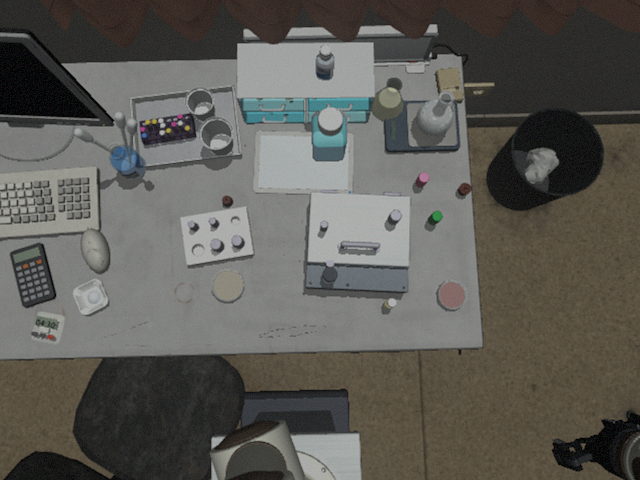

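View pics/side0.png

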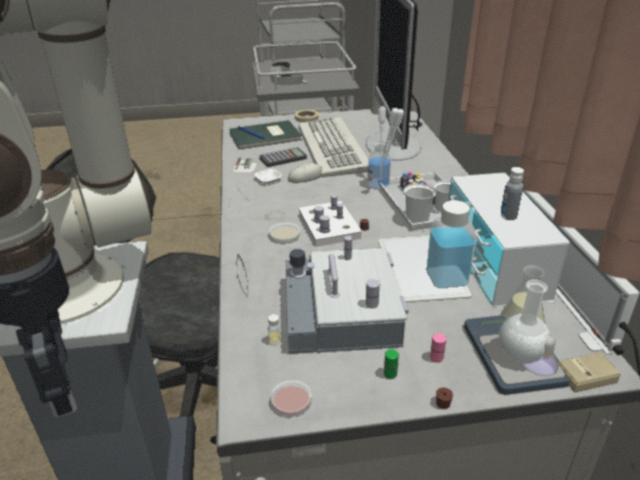

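The top view shows:
- The case lid at about (360,230), with the thick weight at (396,215), the thin weight at (323,227), the handle at (360,246) and the knob at (330,270).
- The white block at (217,236), with free holes at (197,250) (wide, +y) and (235,219) (narrow, -y).

Possible confusions:
- Thick weight: green cylinder (436,217), pink cylinder (423,180), and seated weights (217,244) and (237,241).
- Thin weight: seated weights (193,226) and (212,222).
- Petri: (228,286) or red (451,295).
- Stopper: (228,201) or (464,188).

I choose the two steel weights standing on the lid, and will check them in a close crop.

```bash
python3 - <<'E'
from h import *
t=cv2.imread("pics/top0.png");s=cv2.imread("pics/side0.png")
a=cv2.resize(t[180:310,175:425],(800,416),interpolation=cv2.INTER_CUBIC);cv2.imwrite("pics/ct.png",np.clip(a*1.6,0,255).astype(np.uint8))
b=cv2.resize(s[190:350,265:415],(562,600),interpolation=cv2.INTER_CUBIC);cv2.imwrite("pics/cs.png",np.clip(b*1.6,0,255).astype(np.uint8))
g=cv2.cvtColor(t,cv2.COLOR_BGR2GRAY)
for th in(120,135,150,165):
    cs,_=cv2.findContours((g[150:320,160:430]>th).astype(np.uint8),cv2.RETR_EXTERNAL,cv2.CHAIN_APPROX_NONE,offset=(160,150))
    for c in cs:
        if cv2.contourArea(c)>1500: print(th,cv2.contourArea(c),cv2.minAreaRect(c),cv2.boxPoints(cv2.minAreaRect(c)).round(1).tolist())
E
```

```text
120 43502.0 ((294.5000305175781, 234.49996948242188), (168.99996948242188, 268.99993896484375), 90.0) [[160.0, 150.0], [429.0, 150.0], [429.0, 319.0], [160.0, 319.0]]
135 3210.5 ((215.8378448486328, 235.0270233154297), (48.99089050292969, 69.04756927490234), 80.53767395019531) [[177.8000030517578, 216.5], [245.89999389648438, 205.1999969482422], [253.89999389648438, 253.5], [185.8000030517578, 264.8999938964844]]
135 10699.0 ((331.5, 208.0), (116.0, 157.0), 90.0) [[253.0, 150.0], [410.0, 150.0], [410.0, 266.0], [253.0, 266.0]]
150 3094.0 ((215.70272827148438, 235.21621704101562), (48.00449752807617, 67.40357971191406), 80.53767395019531) [[178.5, 217.10000610351562], [245.0, 206.0], [252.89999389648438, 253.39999389648438], [186.39999389648438, 264.3999938964844]]
150 10391.5 ((331.5, 207.5), (115.0, 155.0), 90.0) [[254.0, 150.0], [409.0, 150.0], [409.0, 265.0], [254.0, 265.0]]
165 2984.5 ((215.8914337158203, 235.26185607910156), (47.07795333862305, 66.63446807861328), 80.7538833618164) [[179.1999969482422, 217.39999389648438], [245.0, 206.6999969482422], [252.60000610351562, 253.10000610351562], [186.8000030517578, 263.79998779296875]]
165 6524.5 ((359.2225341796875, 228.52012634277344), (99.29310607910156, 68.27863311767578), 2.436648368835449) [[308.20001220703125, 260.5], [311.1000061035156, 192.3000030517578], [410.29998779296875, 196.5], [407.3999938964844, 264.70001220703125]]
165 2867.0 ((303.0, 169.5), (39.0, 88.0), 90.0) [[259.0, 150.0], [347.0, 150.0], [347.0, 189.0], [259.0, 189.0]]
```

View pics/ct.png

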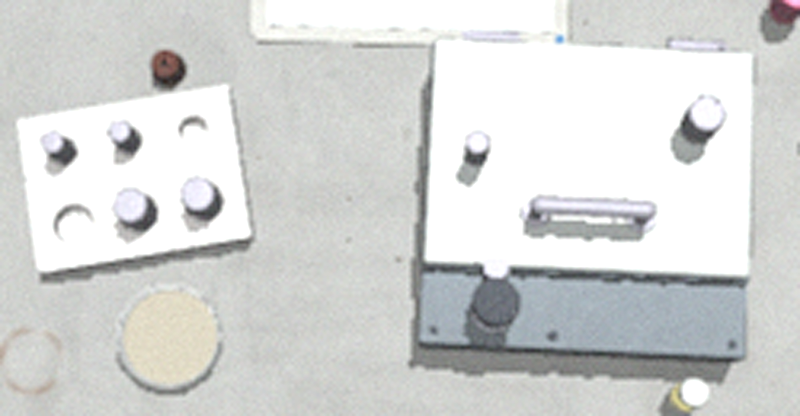

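View pics/cs.png

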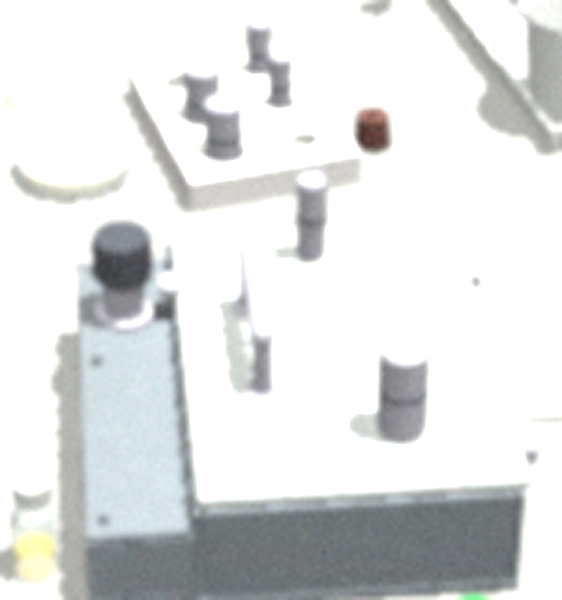

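The crops confirm both steel weights on the lid and both free holes. Top centres in the top view are about (395.6,214.4) thick and (324.1,223.8) thin. In the side view they are about (372.3,284.2) and (348.3,238.6).

```bash
cat >> h.py <<'E'
def tri(pt,ps):
    (o1,d1),(o2,d2)=ray("top",*pt),ray("side",*ps)
    A=np.stack([d1,-d2],1);k=np.linalg.lstsq(A,o2-o1,rcond=None)[0]
    a,b=o1+k[0]*d1,o2+k[1]*d2;return (a+b)/2,np.linalg.norm(a-b)
def rigid(L,W):
    L=np.array(L);W=np.array(W)[:,:2];l=L-L.mean(0);w=W-W.mean(0)
    th=np.arctan2((l[:,0]*w[:,1]-l[:,1]*w[:,0]).sum(),(l*w).sum());c,s=np.cos(th),np.sin(th);R=np.array([[c,-s],[s,c]])
    t=W.mean(0)-R@L.mean(0);return R,t,np.degrees(th),(L@R.T+t-W)*1e3
E
python3 - <<'E'
from h import *
np.set_printoptions(precision=4,suppress=True)
f,cx,cy,T=cal("top");print("campos",-T[:3,:3].T@T[:3,3])
print("thick",tri((395.6,214.4),(372.3,284.2)),onz("top",395.6,214.4,.12)); print("thin",tri((324.1,223.8),(348.3,238.6)),onz("top",324.1,223.8,.12))
# block corners (BL.. order): front-left(+y,-x), back-left, back-right, front-right
q=[(186.6,264.1),(178.9,217.2),(245,206.3),(252.7,253.2)]
W=[onz("top",*p,.022) for p in q]
R,t,th,r=rigid([(-.055,.075),(.055,.075),(.055,-.075),(-.055,-.075)],W);print("block",t,th,r)
for n,l in(("big",(-.025,.046)),("small",(.027,-.046))):print(n,R@l+t)
for n,p in(("bigvis",(75/3.2+175,223/3.2+180)),("smallvis",(193/3.2+175,127/3.2+180))):print(n,onz("top",*p,.022))
for l,p in(((-.025,0),(130,202)),((-.025,-.046),(198,191)),((.027,.046),(53,140)),((.027,0),(121,130))):
    print("seated",R@l+t,onz("top",p[0]/3.2+175,p[1]/3.2+180,.058))
q=[(308.2,260.9),(310.6,193),(410,197),(408.2,265.4)]
W=[onz("top",*p,.07) for p in q];print(np.array(W))
R,t,th,r=rigid([(-.0775,.11),(.0775,.11),(.0775,-.11),(-.0775,-.11)],W);print("case",t,th,r)
print("handle L/R",onz("top",535/3.2+175,203/3.2+180,.111),onz("top",652/3.2+175,208/3.2+180,.111))
print("knob",onz("top",496/3.2+175,296/3.2+180,.102), tri((496/3.2+175,296/3.2+180),(122/3.747+265,237/3.75+190)))
E
```

```text
campos [ 0.3716 -0.0593  1.2223]
thick (array([ 0.5998, -0.2407,  0.1163]), np.float64(0.0014234389188096724)) [ 0.5998 -0.2401  0.12  ]
thin (array([ 0.5847, -0.0921,  0.117 ]), np.float64(0.0006553984063604299)) [ 0.5838 -0.092   0.12  ]
block [0.5833 0.148 ] 8.502470612998552 [[-1.6914  1.4067]
 [ 0.4839 -0.8782]
 [ 1.3892 -0.3806]
 [-0.1817 -0.1479]]
big [0.5518 0.1898]
small [0.6168 0.1065]
bigvis [0.5512 0.1866 0.022 ]
smallvis [0.6172 0.1043 0.022 ]
seated [0.5586 0.1443] [0.5592 0.1421 0.058 ]
seated [0.5654 0.0988] [0.5656 0.0961 0.058 ]
seated [0.6032 0.1975] [0.6033 0.1947 0.058 ]
seated [0.61  0.152] [0.609  0.1484 0.058 ]
[[ 0.5139 -0.0572  0.07  ]
 [ 0.6623 -0.0661  0.07  ]
 [ 0.6478 -0.2815  0.07  ]
 [ 0.4989 -0.2695  0.07  ]]
case [ 0.5808 -0.1686] -3.971959448758794 [[-2.865   3.7702]
 [ 3.3539  1.9209]
 [ 2.5983 -2.2011]
 [-3.0872 -3.4899]]
handle L/R [ 0.5434 -0.1283  0.111 ] [ 0.5382 -0.2036  0.111 ]
knob [ 0.4847 -0.1017  0.102 ] (array([ 0.4843, -0.1017,  0.1008]), np.float64(0.001179040034032741))
```

```bash
python3 -m crank '[{"gripper":60,"travel":[0,0,0],"twist":[0,0,-0.176]},{"gripper":60,"travel":[0,0,0],"twist":[0,0,-0.176]},{"gripper":60,"travel":[0,0,0],"twist":[0,0,-0.176]},{"gripper":60,"travel":[0,0,0],"twist":[0,0,-0.176]},{"gripper":60,"travel":[0,0,0],"twist":[0,0,-0.176]},{"gripper":60,"travel":[0,0,0],"twist":[0,0,-0.176]},{"gripper":60,"travel":[0,0,0],"twist":[0,0,-0.176]},{"gripper":60,"travel":[28,42,0],"twist":[0,0,0]},{"gripper":60,"travel":[28,42,0],"twist":[0,0,0]},{"gripper":60,"travel":[28,42,0],"twist":[0,0,0]},{"gripper":60,"travel":[28,42,0],"twist":[0,0,0]},{"gripper":60,"travel":[28,42,0],"twist":[0,0,0]}]' 30; python3 -m crank '[{"gripper":60,"travel":[28,42,0],"twist":[0,0,0]},{"gripper":60,"travel":[28,42,0],"twist":[0,0,0]},{"gripper":60,"travel":[28,42,0],"twist":[0,0,0]},{"gripper":60,"travel":[28,42,0],"twist":[0,0,0]},{"gripper":60,"travel":[28,40,0],"twist":[0,0,0]},{"gripper":60,"travel":[0,0,25],"twist":[0,0,0]},{"gripper":60,"travel":[0,0,0],"twist":[0,0,0]},{"gripper":60,"travel":[0,0,0],"twist":[0,0,0]}]'
```

```text
time: 1.6
ee_pos: [0.3939, -0.3776, 0.231]
tcp_rot: [-180.0, -0.0, 90.0]
wrist_force: [0.6, -0.3, -0.7]
opening: 0.0604
grasp_force: 0.0
time: 2.6
ee_pos: [0.6004, -0.239, 0.207]
tcp_rot: [180.0, 0.0, 90.0]
wrist_force: [-0.2, -0.1, 0.7]
opening: 0.06
grasp_force: 0.0
```

```bash
python3 -m crank '[{"gripper":60,"travel":[-1,0,40],"twist":[0,0,0]},{"gripper":60,"travel":[0,0,40],"twist":[0,0,0]},{"gripper":60,"travel":[0,0,25],"twist":[0,0,0]},{"gripper":60,"travel":[0,0,12],"twist":[0,0,0]},{"gripper":60,"travel":[0,0,0],"twist":[0,0,0]},{"gripper":35,"travel":[0,0,0],"twist":[0,0,0]},{"gripper":20,"travel":[0,0,0],"twist":[0,0,0]},{"gripper":15,"travel":[0,0,0],"twist":[0,0,0]},{"gripper":15,"travel":[0,0,0],"twist":[0,0,0]},{"gripper":15,"travel":[0,0,0],"twist":[0,0,0]}]' 30
```

```text
time: 3.85
ee_pos: [0.6014, -0.24, 0.0906]
tcp_rot: [179.9, 0.1, 90.0]
wrist_force: [-0.6, -0.2, 6.0]
opening: 0.0231
grasp_force: 29.4
```

```bash
python3 -m crank '[{"gripper":15,"travel":[0,0,-20],"twist":[0,0,0]},{"gripper":15,"travel":[0,0,-40],"twist":[0,0,0]},{"gripper":15,"travel":[0,0,-40],"twist":[0,0,0]},{"gripper":15,"travel":[30,-4,0],"twist":[0,0,0]},{"gripper":15,"travel":[50,-6,0],"twist":[0,0,0]},{"gripper":15,"travel":[50,-6,0],"twist":[0,0,0]},{"gripper":15,"travel":[50,-6,0],"twist":[0,0,0]},{"gripper":15,"travel":[50,-6,0],"twist":[0,0,0]},{"gripper":15,"travel":[50,-6,0],"twist":[0,0,0]},{"gripper":15,"travel":[50,-6,0],"twist":[0,0,0]},{"gripper":15,"travel":[50,-6,0],"twist":[0,0,0]},{"gripper":15,"travel":[48,-4,0],"twist":[0,0,0]}]' ; python3 -m crank '[{"gripper":15,"travel":[0,0,20],"twist":[0,0,0]},{"gripper":15,"travel":[0,0,50],"twist":[0,0,0]},{"gripper":15,"travel":[0,0,40],"twist":[0,0,0]},{"gripper":15,"travel":[0,0,20],"twist":[0,0,0]},{"gripper":15,"travel":[0,0,0],"twist":[0,0,0]},{"gripper":15,"travel":[0,0,0],"twist":[0,0,0]},{"gripper":15,"travel":[0,0,0],"twist":[0,0,0]}]'
python3 - <<'E'
from h import *
s=snap("side","s1");t=snap("top","t1")
b=cv2.resize(s[170:270,270:390],(720,600),interpolation=cv2.INTER_CUBIC)
for P,c in(((.5518,.1884,.022),(0,0,255)),((.617,.1057,.022),(255,0,0))):
    p=(proj("side",P)-[270,170]+.5)*6-.5;cv2.circle(b,tuple(p.astype(int)),4,c,-1)
cv2.imwrite("pics/s1c.png",b)
E
```

```text
time: 5.35
ee_pos: [0.5502, 0.1899, 0.1893]
tcp_rot: [-180.0, 0.0, 90.0]
wrist_force: [1.0, -0.5, -0.7]
opening: 0.023
grasp_force: 29.8
time: 6.22
ee_pos: [0.5515, 0.1885, 0.0607]
tcp_rot: [179.9, -0.0, 90.0]
wrist_force: [-0.3, 1.1, -0.9]
opening: 0.023
grasp_force: 29.8
```

View pics/s1c.png

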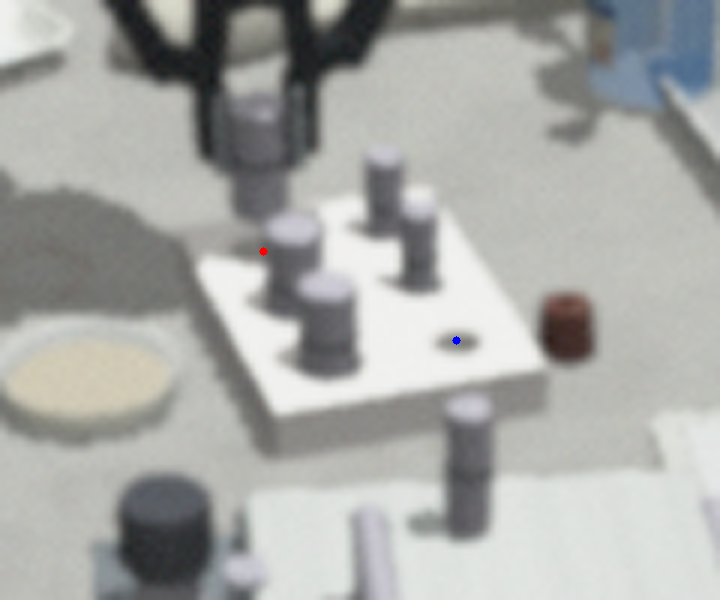

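The side view shows the weight hanging upright in the fingers, axis near crop u≈261, lower edge near 220. The narrow-hole estimate (blue, 456,340) falls on the visible hole at about (458,342). Next I'll compare predicted edges and the seated neighbours' edges with the picture.

```bash
python3 - <<'E'
from h import *
np.set_printoptions(precision=1,suppress=True)
C=lambda P:(proj("side",P)-[270,170]+.5)*6-.5
def cyl(x,y,z,r,n=""):
    a=np.linspace(0,6.283,60);q=np.array([C((x+r*np.cos(t),y+r*np.sin(t),z)) for t in a]);print(n,"u",q[:,0].min(),q[:,0].max(),"v",q[:,1].min(),q[:,1].max())
cyl(.5515,.1885,.0401,.012,"held bottom"); cyl(.5515,.1885,.0901,.012,"held top")
th=np.radians(8.5);R=np.array([[np.cos(th),-np.sin(th)],[np.sin(th),np.cos(th)]]);t=np.array([.5833,.1465])
for l,r,n in(((-.025,0),.012,"thick mid"),((-.025,-.046),.012,"thick right"),((.027,.046),.008,"thin L"),((.027,0),.008,"thin M")):
    p=R@l+t;cyl(*p,.058,r,n+" top")
    cyl(*p,.022,r,n+" base")
p=R@(.027,-.046)+t;cyl(*p,.022,.0095,"small hole")
cyl(.5848,-.092,.12,.008,"loose thin top")
cyl(.5848,-.092,.07,.008,"loose thin base")
# edges from intensity profile
g=cv2.cvtColor(cv2.imread("pics/s1c.png"),cv2.COLOR_BGR2GRAY)
for v in(185,195,205):print(v,g[v,215:310:3])
for v in(345,355):print(v,g[v,285:375:3])
print("v",g[190:250:3,261])
# top view: block holes
t0=cv2.cvtColor(cv2.imread("pics/top0.png"),cv2.COLOR_BGR2GRAY)
print(t0[243:259,188:208]);print(t0[213:226,227:243])
E
```

```text
held bottom u 232.2303097186766 291.00097233280906 v 198.2632681307308 227.13271928502473
held top u 228.49303555175607 288.4555351438049 v 89.68837238246323 117.46817055673625
thick mid top u 263.2177542132581 324.1221410221466 v 212.50054001057936 242.6489532359966
thick mid base u 265.4578697613431 325.47221015101286 v 290.530857537265 321.4433961737263
thick right top u 296.6608452135582 359.3728579100962 v 268.0211009644273 299.9688573941603
thick right base u 298.46327166116544 360.23203033794664 v 347.48239066565543 380.21227601798614
thin L top u 363.8571494772997 403.00131059644366 v 145.31566734826583 163.94827577795894
thin L base u 364.5986503772134 403.19139990097824 v 221.67730820120318 240.80379973525157
thin M top u 398.9137920491287 439.19607841727 v 196.9924537597277 216.69428387234552
thin M base u 399.1683191259484 438.86690184840313 v 274.744593065295 294.9528765562492
small hole u 431.90713875710765 480.44109643945626 v 328.88241636976784 354.2774401842047
loose thin top u 446.90705454558724 496.2145358542573 v 393.194903777201 419.80654143176736
loose thin base
[... 2354 characters left out ...]
 163 167 172 173 173 175 170]
 [171 171 171 172 171 160 146 123 120 115 138 163 173 176 175 173]
 [175 173 175 172 157 121  89  77  75  85 101 121 157 173 173 173]
 [174 173 174 170 137  87  79 100 108 111 105 100 143 170 176 174]
 [173 172 176 157 105 106 145 149 149 148 135 110 131 163 172 173]
 [175 172 174 152  89 139 181 176 179 179 162 143 144 159 174 174]
 [174 174 171 159 119 146 175 171 172 174 175 176 165 165 173 175]
 [176 173 174 170 143 155 174 172 174 175 175 171 171 171 172 173]
 [172 173 172 171 161 161 172 175 173 173 172 163 167 173 173 174]
 [172 174 171 172 172 169 168 169 169 170 168 169 170 172 173 176]
 [172 175 175 174 173 173 166 169 164 166 173 174 170 172 171 176]]
```

```bash
python3 -m crank '[{"gripper":15,"travel":[-0.7,0,14],"twist":[0,0,0]},{"gripper":15,"travel":[0,0,3],"twist":[0,0,0]},{"gripper":15,"travel":[0,0,3],"twist":[0,0,0]},{"gripper":15,"travel":[0,0,2],"twist":[0,0,0]},{"gripper":15,"travel":[0,0,0],"twist":[0,0,0]}]' 30
```

```text
time: 6.95
ee_pos: [0.5514, 0.1879, 0.0374]
tcp_rot: [179.9, -0.0, 90.0]
wrist_force: [4.8, 2.5, -1.2]
opening: 0.0229
grasp_force: 29.5
```

```bash
python3 -m crank '[{"gripper":15,"travel":[0.5,0.8,3],"twist":[0,0,0]},{"gripper":15,"travel":[0,0,3],"twist":[0,0,0]},{"gripper":15,"travel":[0,0,0],"twist":[0,0,0]}]' 30
```

```text
time: 7.32
ee_pos: [0.5515, 0.1881, 0.0308]
tcp_rot: [-180.0, 0.0, 90.0]
wrist_force: [4.3, 1.8, -2.8]
opening: 0.023
grasp_force: 29.4
```

```bash
python3 -m crank '[{"gripper":15,"travel":[0.5,0.8,2],"twist":[0,0,0]},{"gripper":15,"travel":[0,0,1],"twist":[0,0,0]},{"gripper":15,"travel":[0,0,0],"twist":[0,0,0]}]' 30;  python3 -m crank '[{"gripper":36,"travel":[0,0,0],"twist":[0,0,0]},{"gripper":42,"travel":[0,0,0],"twist":[0,0,0]},{"gripper":42,"travel":[0,0,-3],"twist":[0,0,0]},{"gripper":42,"travel":[0,0,-40],"twist":[0,0,0]},{"gripper":42,"travel":[0,0,-50],"twist":[0,0,0]},{"gripper":42,"travel":[0,0,-40],"twist":[0,0,0]},{"gripper":42,"travel":[0,0,0],"twist":[0,0,0]}]'
```

```text
time: 7.7
ee_pos: [0.552, 0.1883, 0.0287]
tcp_rot: [-180.0, 0.0, 90.0]
wrist_force: [-1.9, -0.4, 4.3]
opening: 0.0231
grasp_force: 30.5
time: 8.57
ee_pos: [0.5538, 0.189, 0.1652]
tcp_rot: [179.7, -0.1, 90.0]
wrist_force: [0.1, 0.5, -0.9]
opening: 0.0417
grasp_force: 0.0
```

```bash
python3 -m crank '[{"gripper":45,"travel":[-46.7,5.2,0],"twist":[0,0,0]},{"gripper":45,"travel":[-46.7,5.2,0],"twist":[0,0,0]},{"gripper":45,"travel":[-46.7,5.2,0],"twist":[0,0,0]},{"gripper":45,"travel":[-46.7,5.2,0],"twist":[0,0,0]},{"gripper":45,"travel":[-46.7,5.2,0],"twist":[0,0,0]},{"gripper":45,"travel":[-46.7,5.2,0],"twist":[0,0,0]},{"gripper":45,"travel":[0,0,0],"twist":[0,0,0]},{"gripper":45,"travel":[0,0,30],"twist":[0,0,0]},{"gripper":45,"travel":[0,0,30],"twist":[0,0,0]},{"gripper":45,"travel":[0,0,14],"twist":[0,0,0]},{"gripper":45,"travel":[0,0,0],"twist":[0,0,0]}]' 30;  python3 -m crank '[{"gripper":30,"travel":[0,0,0],"twist":[0,0,0]},{"gripper":15,"travel":[0,0,0],"twist":[0,0,0]},{"gripper":7,"travel":[0,0,0],"twist":[0,0,0]},{"gripper":7,"travel":[0,0,0],"twist":[0,0,0]},{"gripper":7,"travel":[0,0,0],"twist":[0,0,0]},{"gripper":7,"travel":[0,0,0],"twist":[0,0,0]}]' 30
```

```text
time: 9.95
ee_pos: [0.583, -0.0911, 0.0863]
tcp_rot: [-179.9, -0.0, 90.0]
wrist_force: [-0.4, -0.7, -0.0]
opening: 0.0451
grasp_force: 0.0
time: 10.7
ee_pos: [0.5842, -0.0917, 0.0885]
tcp_rot: [179.9, 0.0, 90.0]
wrist_force: [-0.5, 0.4, 5.8]
opening: 0.0149
grasp_force: 29.3
```

```bash
python3 -m crank '[{"gripper":7,"travel":[0,0,-20],"twist":[0,0,0]},{"gripper":7,"travel":[0,0,-40],"twist":[0,0,0]},{"gripper":7,"travel":[0,0,-40],"twist":[0,0,0]},{"gripper":7,"travel":[39.3,6.6,0],"twist":[0,0,0]},{"gripper":7,"travel":[39.3,6.6,0],"twist":[0,0,0]},{"gripper":7,"travel":[39.3,6.6,0],"twist":[0,0,0]},{"gripper":7,"travel":[39.3,6.6,0],"twist":[0,0,0]},{"gripper":7,"travel":[39.3,6.6,0],"twist":[0,0,0]},{"gripper":7,"travel":[0,0,0],"twist":[0,0,0]},{"gripper":7,"travel":[0,0,40],"twist":[0,0,0]},{"gripper":7,"travel":[0,0,50],"twist":[0,0,0]},{"gripper":7,"travel":[0,0,35],"twist":[0,0,0]}]' ; python3 -m crank '[{"gripper":7,"travel":[0,0,15],"twist":[0,0,0]},{"gripper":7,"travel":[0,0,0],"twist":[0,0,0]},{"gripper":7,"travel":[0,0,0],"twist":[0,0,0]}]'
```

```text
time: 12.2
ee_pos: [0.6157, 0.1038, 0.06]
tcp_rot: [-179.9, 0.0, 90.0]
wrist_force: [0.1, -0.8, 0.3]
opening: 0.0151
grasp_force: 29.4
time: 12.58
ee_pos: [0.6176, 0.1048, 0.0493]
tcp_rot: [179.9, -0.0, 90.0]
wrist_force: [-0.5, 0.1, -0.1]
opening: 0.0152
grasp_force: 29.4
```

```bash
python3 - <<'E'
from h import *
s=snap("side","s2")
a=cv2.resize(s[195:245,300:375],(800,533),interpolation=cv2.INTER_CUBIC);cv2.imwrite("pics/s2c.png",np.clip(a*1.3,0,255).astype(np.uint8))
o=bot.get_obs()["ee_pos"];print(o)
for n,P in(("bottom",(o[0],o[1],o[2]-.0185)),("hole",(.617,.105,.022))):print(n,(proj("side",P)-[300,195]+.5)*10.667-.5)
E
```

```text
[0.6176446  0.10489389 0.04929301]
bottom [495.48565463 306.64343014]
hole [492.24704078 340.76428181]
```

View pics/s2c.png

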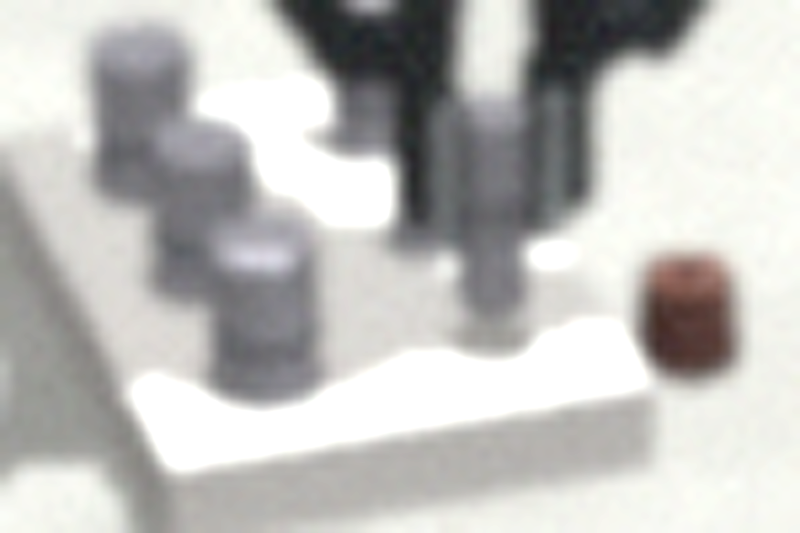

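The thick weight is seated level with its two neighbours. The thin weight (lower end at 493,310) hangs over the narrow hole (about 491,340).

```bash
python3 -m crank '[{"gripper":7,"travel":[0,-0.5,7],"twist":[0,0,0]},{"gripper":7,"travel":[0,0,3],"twist":[0,0,0]},{"gripper":7,"travel":[0,0,3],"twist":[0,0,0]},{"gripper":7,"travel":[0,0,0],"twist":[0,0,0]}]' 30
```

```text
time: 13.12
ee_pos: [0.616, 0.1049, 0.034]
tcp_rot: [-180.0, 0.0, 90.0]
wrist_force: [0.3, 0.0, -0.2]
opening: 0.0148
grasp_force: 29.4
```

```bash
python3 -m crank '[{"gripper":7,"travel":[0,0,3],"twist":[0,0,0]},{"gripper":7,"travel":[0,0,3],"twist":[0,0,0]},{"gripper":7,"travel":[0,0,2.5],"twist":[0,0,0]},{"gripper":7,"travel":[0,0,0],"twist":[0,0,0]}]' 30;  python3 -m crank '[{"gripper":25,"travel":[0,0,0],"twist":[0,0,0]},{"gripper":36,"travel":[0,0,0],"twist":[0,0,0]},{"gripper":36,"travel":[0,0,-3],"twist":[0,0,0]},{"gripper":36,"travel":[0,0,-40],"twist":[0,0,0]},{"gripper":36,"travel":[0,0,-50],"twist":[0,0,0]},{"gripper":36,"travel":[0,0,-50],"twist":[0,0,0]},{"gripper":36,"travel":[0,0,0],"twist":[0,0,0]}]'
```

```text
time: 13.62
ee_pos: [0.6161, 0.1049, 0.0266]
tcp_rot: [180.0, -0.0, 90.0]
wrist_force: [-3.0, -0.3, 5.1]
opening: 0.0149
grasp_force: 30.1
time: 14.5
ee_pos: [0.6179, 0.1052, 0.1738]
tcp_rot: [179.6, -0.1, 90.0]
wrist_force: [0.9, 0.6, -0.3]
opening: 0.0361
grasp_force: 0.0
```

```bash
python3 -m crank '[{"gripper":45,"travel":[-45.1,-12.6,0],"twist":[0,0,0]},{"gripper":45,"travel":[-45.1,-12.6,0],"twist":[0,0,0]},{"gripper":45,"travel":[-45.1,-12.6,0],"twist":[0,0,0]},{"gripper":45,"travel":[-45.1,-12.6,0],"twist":[0,0,0]},{"gripper":45,"travel":[-45.1,-12.6,0],"twist":[0,0,0]},{"gripper":45,"travel":[-45.1,-12.6,0],"twist":[0,0,0.07]},{"gripper":45,"travel":[0,0,0],"twist":[0,0,0]},{"gripper":45,"travel":[0,0,0],"twist":[0,0,0]}]'; python3 - <<'E'
from h import *
t=snap("top","t3");s=snap("side","s3")
a=cv2.resize(t[180:310,175:425],(800,416),interpolation=cv2.INTER_CUBIC)
b=cv2.resize(s[190:290,265:415],(800,533),interpolation=cv2.INTER_CUBIC);cv2.imwrite("pics/s3c.png",b)
E
```

```text
time: 15.5
ee_pos: [0.5404, -0.1655, 0.1682]
tcp_rot: [-180.0, -0.0, 86.0]
wrist_force: [-0.4, -0.8, -0.3]
opening: 0.0449
grasp_force: 0.0
```

View pics/s3c.png

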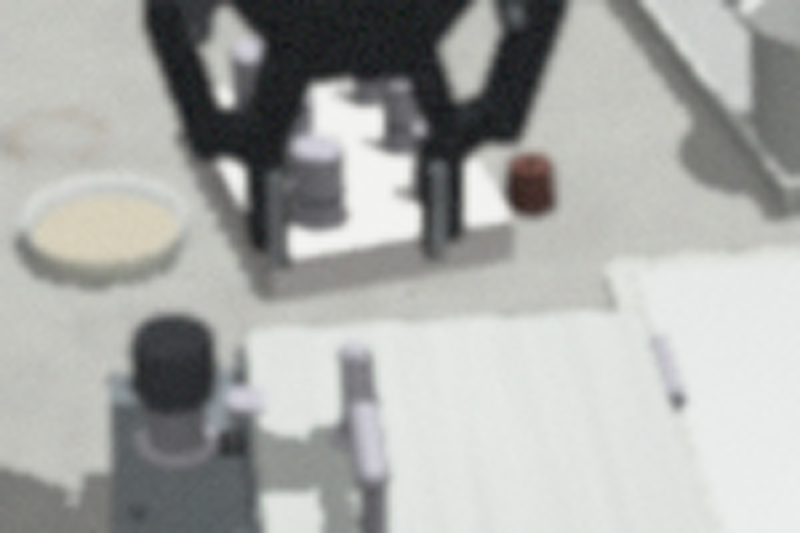

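The lid is clear, and the fingers hang over the handle bar (crop about 360,420). Descending to pinch the bar.

```bash
python3 -m crank '[{"gripper":45,"travel":[0,1,40],"twist":[0,0,0]},{"gripper":45,"travel":[0,0,25],"twist":[0,0,0]},{"gripper":45,"travel":[0,0,12],"twist":[0,0,0]},{"gripper":45,"travel":[0,0,0],"twist":[0,0,0]},{"gripper":25,"travel":[0,0,0],"twist":[0,0,0]},{"gripper":10,"travel":[0,0,0],"twist":[0,0,0]},{"gripper":5,"travel":[0,0,0],"twist":[0,0,0]},{"gripper":5,"travel":[0,0,0],"twist":[0,0,0]},{"gripper":5,"travel":[0,0,0],"twist":[0,0,0]},{"gripper":5,"travel":[0,0,0],"twist":[0,0,0]}]' 40
```

```text
time: 16.85
ee_pos: [0.5426, -0.1659, 0.0931]
tcp_rot: [179.8, 0.0, 86.0]
wrist_force: [4.4, 0.4, 6.1]
opening: 0.0105
grasp_force: 39.2
```

```bash
python3 -m crank '[{"gripper":5,"travel":[0,0,-1],"twist":[0,0,0]},{"gripper":5,"travel":[0,0,-1],"twist":[0,0,0]},{"gripper":5,"travel":[0,0,-1],"twist":[0,0,0]},{"gripper":5,"travel":[0,0,0],"twist":[0,0,0]}]' 40;  python3 -m crank '[{"gripper":5,"travel":[0,0,-1],"twist":[0,0,0]},{"gripper":5,"travel":[0,0,-1],"twist":[0,0,0]},{"gripper":5,"travel":[0,0,0],"twist":[0,0,0]}]' 40
```

```text
time: 17.35
ee_pos: [0.5429, -0.1659, 0.0945]
tcp_rot: [179.9, -0.0, 86.0]
wrist_force: [11.5, -0.2, -6.9]
opening: 0.0105
grasp_force: 38.9
time: 17.73
ee_pos: [0.5435, -0.166, 0.0964]
tcp_rot: [179.8, -0.0, 86.0]
wrist_force: [16.0, -1.2, -8.8]
opening: 0.0102
grasp_force: 38.9
```

```bash
python3 -m crank '[{"gripper":5,"travel":[0,2,-1],"twist":[0,0,0]},{"gripper":5,"travel":[0,0.3,-1],"twist":[0,0,0]},{"gripper":5,"travel":[0,0,0],"twist":[0,0,0]}]' 40
```

```text
time: 18.1
ee_pos: [0.5442, -0.166, 0.0979]
tcp_rot: [-180.0, -0.0, 86.0]
wrist_force: [8.5, -1.3, -5.7]
opening: 0.0103
grasp_force: 39.2
```

```bash
python3 -m crank '[{"gripper":5,"travel":[0,1.5,-2],"twist":[0,0,0]},{"gripper":5,"travel":[0,0.7,-2],"twist":[0,0,0]},{"gripper":5,"travel":[0,0,0],"twist":[0,0,0]},{"gripper":5,"travel":[0,0,0],"twist":[0,0,0]}]' 40
```

```text
time: 18.6
ee_pos: [0.546, -0.1661, 0.1027]
tcp_rot: [-180.0, 0.0, 86.0]
wrist_force: [3.4, -0.5, -5.1]
opening: 0.0101
grasp_force: 39.1
```

```bash
python3 - <<'E'
from h import *
s=snap("side","s4");p=cv2.imread("pics/side0.png")
c=lambda i:cv2.resize(i[230:350,270:410],(400,343),interpolation=cv2.INTER_CUBIC)
cv2.imwrite("pics/s4c.png",np.hstack([c(p),c(s)]))
E
```

```text
(no output)
```

View pics/s4c.png

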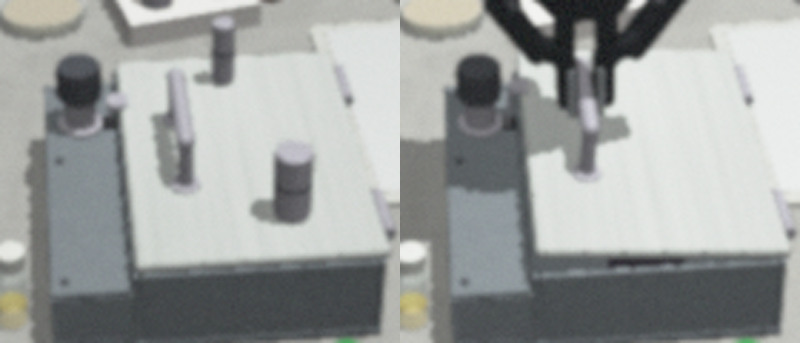

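The lid is rising well past its play: its near front corner has lifted at crop (540,250), showing a gap over the tub, at about 0.08 rad with only 5 N. So the catch is free and the knob must not be turned. Continuing along the arc.

```bash
python3 -m crank '[{"gripper":5,"travel":[0,0,0],"twist":[0,0,0]},{"gripper":5,"travel":[0,2.7,-5.7],"twist":[0,0,0]},{"gripper":5,"travel":[0,2.7,-5.7],"twist":[0,0,0]},{"gripper":5,"travel":[0,3.3,-5.4],"twist":[0,0,0]},{"gripper":5,"travel":[0,3.3,-5.3],"twist":[0,0,0]},{"gripper":5,"travel":[0,3.7,-5.1],"twist":[0,0,0]},{"gripper":5,"travel":[0,3.8,-5],"twist":[0,0,0]},{"gripper":5,"travel":[0,0,0],"twist":[0,0,0]},{"gripper":5,"travel":[0,0,0],"twist":[0,0,0]}]' 70
```

```text
time: 19.77
ee_pos: [0.565, -0.1676, 0.1363]
tcp_rot: [-180.0, 0.0, 86.0]
wrist_force: [-6.2, 0.1, 2.3]
opening: 0.0089
grasp_force: 68.4
```

```bash
python3 -m crank '[{"gripper":5,"travel":[0,4.3,-4.4],"twist":[0,0,0]},{"gripper":5,"travel":[0,4.3,-4.3],"twist":[0,0,0]},{"gripper":5,"travel":[0,4.7,-4.2],"twist":[0,0,0]},{"gripper":5,"travel":[0,4.7,-4.2],"twist":[0,0,0]},{"gripper":5,"travel":[0,5.1,-3.7],"twist":[0,0,0]},{"gripper":5,"travel":[0,5.1,-3.7],"twist":[0,0,0]},{"gripper":5,"travel":[0,0,0],"twist":[0,0,0]},{"gripper":5,"travel":[0,0,0],"twist":[0,0,0]}]' 70
```

```text
time: 20.78
ee_pos: [0.5927, -0.1696, 0.1628]
tcp_rot: [180.0, 0.0, 86.0]
wrist_force: [-14.1, 0.6, 15.6]
opening: 0.0089
grasp_force: 68.8
```

```bash
python3 -m crank '[{"gripper":5,"travel":[0,-1,-2],"twist":[0,0,0]},{"gripper":5,"travel":[0,3.5,-4.5],"twist":[0,0,0]},{"gripper":5,"travel":[0,4.8,-3.6],"twist":[0,0,0]},{"gripper":5,"travel":[0,5,-3.2],"twist":[0,0,0]},{"gripper":5,"travel":[0,5,-3],"twist":[0,0,0]},{"gripper":5,"travel":[0,0,0],"twist":[0,0,0]},{"gripper":5,"travel":[0,0,0],"twist":[0,0,0]}]' 70
```

```text
time: 21.65
ee_pos: [0.6109, -0.1707, 0.174]
tcp_rot: [-179.9, -0.0, 86.0]
wrist_force: [4.2, -4.1, -20.9]
opening: 0.0089
grasp_force: 67.9
```

```bash
python3 -m crank '[{"gripper":5,"travel":[0,0,2],"twist":[0,0,0]},{"gripper":5,"travel":[0,0,1.5],"twist":[0,0,0]},{"gripper":5,"travel":[0,0,0],"twist":[0,0,0]},{"gripper":5,"travel":[0,0,0],"twist":[0,0,0]}]' 70; python3 - <<'E'
from h import *
s=snap("side","s5")
cv2.imwrite("pics/s5c.png",cv2.resize(s[180:340,260:430],(637,600),interpolation=cv2.INTER_CUBIC))
E
```

```text
time: 22.15
ee_pos: [0.6105, -0.1708, 0.1736]
tcp_rot: [180.0, 0.0, 86.0]
wrist_force: [-3.9, -2.3, -3.8]
opening: 0.009
grasp_force: 69.7
```

View pics/s5c.png

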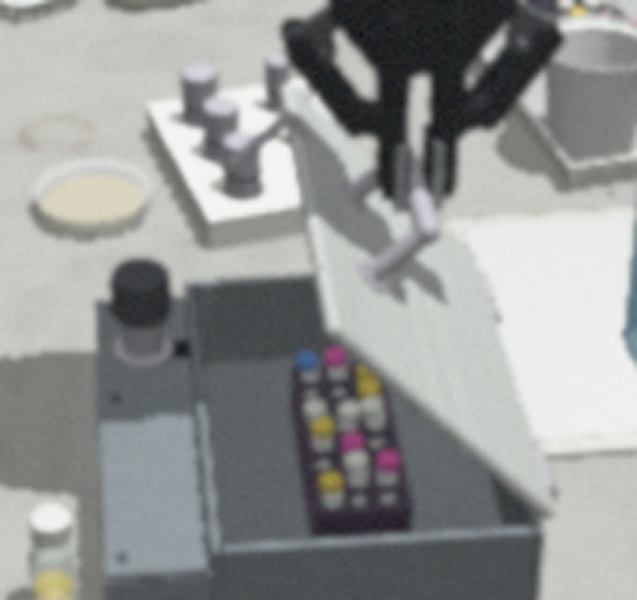

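The lid is well open and the bar is between the fingertips (crop 415,200). The lid's near front corner is at crop (330,327), and both weights stay in the block. I'll check the lid angle numerically.

```bash
python3 - <<'E'
from h import *
ex=np.array([.9976,-.0698,0]);ey=np.array([.0698,.9976,0]);ez=np.array([0,0,1.]);H=np.array([.6624,-.1741,.066])
def P(th,l):return H+ex*(l[0]*np.cos(th)+l[2]*np.sin(th))+ey*l[1]+ez*(-l[0]*np.sin(th)+l[2]*np.cos(th))
C=lambda p:(proj("side",p)-[260,180])*3.75
for th in(.7,.8,.9,1.):print(th,[C(P(th,l)).round() for l in((-.155,-.11,.004),(-.155,.11,.004),(0,-.11,.004),(-.12,-.035,.039))])
E
```

```text
0.7 [array([306., 357.]), array([261., 105.]), array([563., 517.]), array([396., 246.])]
0.8 [array([332., 334.]), array([282.,  85.]), array([564., 517.]), array([420., 234.])]
0.9 [array([360., 314.]), array([305.,  67.]), array([564., 517.]), array([445., 223.])]
1.0 [array([390., 295.]), array([330.,  51.]), array([565., 518.]), array([472., 215.])]
```

```bash
python3 -m crank '[{"gripper":5,"travel":[0,0,0],"twist":[0,0,0]},{"gripper":5,"travel":[0,0,0],"twist":[0,0,0]},{"gripper":5,"travel":[0,0,0],"twist":[0,0,0]},{"gripper":5,"travel":[0,0,0],"twist":[0,0,0]}]' 70 && python3 -c "
from workcell import bot
print(bot.job_done())"
```

```text
time: 22.7
ee_pos: [0.6105, -0.1708, 0.1736]
tcp_rot: [180.0, 0.0, 86.0]
wrist_force: [-4.3, -2.6, -4.4]
opening: 0.0092
grasp_force: 69.7
the job is handed in; nothing more can be done
None
```

I handed the job in at 22.7 s, with no verdict returned: both weights are seated in their holes, the tug showed the lid was free so I left the knob alone, and the arm is holding the lid open at about 47° (0.82 rad).

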